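Snap the cap onto the pantry canister and hold it home

TASK

Lift the white snap cap with the orange knob off the free-spinning turntable, set it on the steel neck of the blue canister and press it straight down until it clicks. Keep pressing after the click until the cap has pushed the sprung black seal ring all the way down to its stop, and finish while still holding the cap pressed fully home there, without letting go. Leave the other things standing: those on the turntable upright on it, those on the counter where they are.

Things in the scene. Friction and masses are not known exactly. Their poses are not given: they have to be found in the camera images.
- cap_center (a point): Centre of the loose snap cap (about 60 g, 58 mm tall, round about its z axis, up), 29 mm above its bottom rim. White hollow skirt 48 mm across, 30 mm tall, with a flat shoulder on top (1 mm above this point); on it a solid orange knob 24 mm across, 28 mm tall. Fingers gripping the knob can press with their tips on the shoulder. Starts upright on the turntable, 60 to 85 mm off its axis.
- cap_mouth (a point): Centre of the cap's open underside, at its bottom rim. The hollow is 26 mm deep and 42 mm across, narrowed to 33 mm by an inward bead in its lowest 7 mm.
- susan: Turntable (lazy susan): fixed dark steel foot with a bamboo disc 250 mm across and 12 mm thick that spins freely about the vertical, and turns if things on it are pushed sideways; nothing drives it. Origin on the axis at counter height; the disc's top is 30 mm above it.
- susan_disc (a joint): Angle of the turntable's disc, rad, anticlockwise from above, 0 at the start.
- canister: Blue storage canister, 96 mm across, fixed to the counter on a black 120 mm foot ring; it cannot move. Origin at the centre of its underside, z up. Its flat shoulder is 95 mm high; from it rises a steel neck (see neck_top).
- neck_top (a point): Top centre of the neck, 122 mm above the counter. The neck is 26 mm across and 27 mm tall, its top 7 mm tapered to 14 mm. Four brass spring nibs stand out of it to 37 mm across, centred 13 mm below this point; the cap's bead must be forced past them: about 7 to 12 N, then the click and a drop of force.
- seal (a joint): Depression, m, of the black sprung seal ring (33 to 58 mm across) round the neck's foot: 0 = up, its top 103 mm above the counter; 0.005 = fully down on its stop, 98 mm. 2 N starts it, 12 N holds it fully down. The cap's rim lands on it as the cap clicks; let go, a clicked cap springs back up to about 0.003.
- spice: Bystander on the turntable: amber spice jar with red cap, 44 mm across, 85 mm tall; origin at the centre of its underside, z up.
- tin: Bystander on the turntable: can with yellow label, 60 mm across, 75 mm tall; origin at the centre of its underside, z up.
- tin_green: Bystander on the counter: can with green label, 66 mm across, 85 mm tall; origin under its centre.
- tin_red: Bystander on the counter: can with red label, 72 mm across, 100 mm tall; origin under its centre.
- mug: Bystander on the counter: white mug, 80 mm across, 90 mm tall; origin under its centre.
- honey: Bystander on the counter: amber jar, 64 mm across, 100 mm tall; origin under its centre.
- carton: Bystander on the counter: yellow carton 60 x 110 x 120 mm tall; origin under its centre.

How it is judged:
By the outcome, as a careful person would: the job done as asked, in the order asked, and still so for the second after the job is handed in, while the arm keeps its last pose, push and grip.
It also fails if it takes over 38 s, if anything falls off the work surface, if the arm or the gripper's body presses on something with over 40 N, if the wrist force passes 120 N, or if a joint passes its speed limit or range.

ROBOT

A 6-joint arm with a two-finger parallel gripper is mounted at the origin on the work surface. World frame = base frame: x ahead of the robot, y to its left, z up, the work surface at z = 0. Lengths are in mm, angles in rad, forces in N, time in s.
With the tool pointing down it reaches from about 275 to 825 mm from the base axis. Payload 5.2 kg.
Tool frame: the origin (TCP) lies at the very end of the fingers, on their centre line; the grasp point (between the pads) lies 19 mm behind it; z points along the fingers, y is the line along which they close (so a half turn about z gives the same grasp; the last joint's range is limited). The gripper opens to 93 mm and grips with 3 to 60 N. Pads are 15 mm wide; open, the fingers measure 128 mm over their backs; the gripper's body (75 mm by 188 mm) begins 65 mm behind the grasp point.
Start: joints at [1.065, 0.259, 1.535, -0, 1.348, -0.203], TCP at [163.985, 524.99, 218.653] pointing down, gripper open.
Joint ranges: [-3.14, 3.14], [-0.91, 2.08], [0.19, 2.58], [-1.22, 4.36], [0.22, 2.71], [-3.12, 3.12]. Speed limits (rad/s): [2.57, 2.57, 3.14, 3.14, 3.14, 3.14].

INTERFACE

Orientations are given as a rotation vector (axis times angle).
In Python, from rig import observe, camera, get_calibration, finish_job, spot_in, masks_of, spot_point gives the robot as it stands.
- The arm moves only by the shell command python3 -m creep 'ROWS' [FORCE]. ROWS is JSON, a list of rows, each a list of 3 entries, a list of its own where there are three numbers: the opening, from -1 (shut) to 1 (fully open), so that 0 is half open, then the shift along the world's x, y, z in m, then the turn, a rotation vector about the world's x, y, z in degrees. A call has 1 to 10 rows; each row is the pose to reach, as a shift and turn from the pose commanded when the call began; what a row does not reach only later rows make up. A row lasts 1/12 s, in which the tool goes at most 41.7 mm and 7.16 degrees, less where a joint would pass 70% of its speed; a pose out of reach is approached as far as the arm can. A call with a gripper value outside its range is refused whole. The fingers move at their own pace and stop on an object; FORCE is the grip in N (left out, the last holds). Time passes only in rows, so rows that repeat a pose let the fingers close. It gives the time, the measured TCP pose, the force, the opening and the grip force at its end, in the units of the state.
- observe(): the state, without advancing time (a new reading comes with each control period).
- camera(name): name is "scene" or "top" or "wrist"; returns the picture (480x640x3 uint8, red, green, blue); there is no depth.
- get_calibration(name): a dict with "intrinsics" (3x3 intrinsics, pixels), "rvec" (rotation vector, rad) and "tvec" (3), from world to camera coordinates, as OpenCV has them. Camera axes: x right, y down, z forward; pixel columns grow to the right and rows downward; lengths in mm; the calibration is good to about 2 mm. A picture is of the moment at which its call begins: read the wrist's pose just before it. get_calibration takes no time and is no camera call; for the wrist camera it gives the pose at the moment of the call.
- finish_job(): hands the job in; it is judged then, once.
Trained networks look in the newest picture that a camera, given by its name, has taken for a name from the list of things; names that differ only in an ending like _2 or _b are one class to them, and where a whole thing is asked for, a point or a joint stands for the part that bears it (a point fixed in the world has none). Each returns a list of dicts, best first, with "conf" (0 to 1); they miss things now and then, are a little off and sometimes report something else, mostly with a low value. They report only what shows in the picture. A call takes as long as a camera call.
- spot_in(camera, query): "extent" ([left, top, right, bottom] in pixels, round what is visible of it).
- masks_of(camera, query): "pixels" (480x640 bool, what is visible of it) and "extent" ([left, top, right, bottom] in pixels, round what is visible of it).
- spot_point(camera, query): "xy" ([column, row] in pixels: a listed point, or the origin of a listed thing).
The state is a dict: "time": time; "joints": joint angles; "joint_vel": joint speeds; "tau": joint torques, N m; "tcp_pos": TCP position; "ee_rot": TCP orientation; "ft_force": force on the tool from outside, world axes, zero at the start; "ft_torque": the same for the moment, N m; "grip_width": opening from 0.0 (shut) to 1.0 (fully open); "finger_force": force on a finger pad.
Only numpy, scipy, OpenCV 4.12 (cv2) and the standard library are available. Lean on these libraries where they do the work, as an engineer would, in place of code of your own. Each camera call takes 0.05 s, during which the arm holds its last target. There are 200 camera calls.

## Working session

There is one attempt and no reset: what is moved stays moved. The work goes in short steps, Python scripts to look and compute and a shell command to move; the robot and the scene stay as the last step left them, time stands still between calls to the robot, and variables do not carry over. Pictures are saved under pics/ and viewed, at most 10 in all, crops included, and the job is handed in when it is done.

```bash
mkdir -p pics
cat > h.py <<'E'
import numpy as np, cv2
from rig import *
def cal(n):
    c=get_calibration(n); R=cv2.Rodrigues(np.array(c["rvec"],float))[0]
    return np.array(c["intrinsics"],float),R,np.array(c["tvec"],float).ravel()
def at_z(n,uv,z,c=None):
    K,R,t=c or cal(n); d=R.T@np.linalg.solve(K,[uv[0],uv[1],1]); o=-R.T@t
    return o+d*(z-o[2])/d[2]
def proj(n,p,c=None):
    K,R,t=c or cal(n); q=K@(R@np.array(p,float)+t); return q[:2]/q[2]
def tri(ns,uvs):
    A=[];b=[]
    for n,uv in zip(ns,uvs):
        K,R,t=cal(n); d=R.T@np.linalg.solve(K,[uv[0],uv[1],1]); d/=np.linalg.norm(d); o=-R.T@t
        P=np.eye(3)-np.outer(d,d); A.append(P); b.append(P@o)
    return np.linalg.lstsq(np.vstack(A),np.hstack(b),rcond=None)[0]
E
python3 - <<'E'
from h import *
np.set_printoptions(precision=1,suppress=True)
ims=[]
for n in("scene","top"):
    im=camera(n); ims.append(im)
    cv2.imwrite(f"pics/{n}0.png",im[:,:,::-1])
zs=dict(cap_center=59,neck_top=122,susan=0,canister=0,spice=30,tin=30,tin_green=0,tin_red=0,mug=0,honey=0,carton=0)
for q,z in zs.items():
    r={}
    for n in("scene","top"):
        l=spot_point(n,q)
        for d in l[:2]: print(q,n,round(d["conf"],2),np.array(d["xy"]),at_z(n,d["xy"],z))
        if l:r[n]=l[0]["xy"]
    if len(r)==2: print("   tri",tri(list(r),list(r.values())))
s=observe();print(s["time"],s["tcp_pos"],s["ee_rot"],s["ft_force"],s["grip_width"])
E
```

```text
cap_center scene 0.77 [263.  184.9] [ 576.  -238.1   59. ]
cap_center scene 0.31 [282.4 202.8] [ 566.7 -147.1   59. ]
cap_center top 0.53 [252.2 250.6] [558.3 181.9  59. ]
   tri [602.5  73.9 365.4]
neck_top scene 0.57 [359.6 260.1] [535.8 168.5 122. ]
neck_top scene 0.3 [216.5 225.3] [ 777.9 -139.1  122. ]
neck_top top 0.75 [251.5 251.5] [544.1 173.9 122. ]
   tri [541.4 172.9 132.8]
susan scene 0.74 [214.3 225.8] [ 754.2 -232.4    0. ]
susan scene 0.69 [283.1 203.7] [ 542.8 -185.1    0. ]
susan top 0.69 [381.9 260.1] [ 550.1 -175.9    0. ]
   tri [ 652.7 -248.  -113.3]
canister scene 0.61 [357.6 282.6] [529.6 164.9   0. ]
canister top 0.97 [261.2 264.1] [531.4 163.6   0. ]
   tri [530.6 164.3   0.5]
spice scene 0.78 [289.2 220. ] [ 574.1 -102.6   30. ]
spice top 0.81 [354.9 250.6] [569.9 -97.4  30. ]
   tri [572.2 -99.7  30.3]
tin scene 0.92 [295.5 184.1] [ 481.8 -206.3   30. ]
tin scene 0.38 [231.  136.7] [ 538.6 -500.    30. ]
tin top 0.75 [392.5 285.8] [ 474.7 -200.    30. ]
tin top 0.72 [314.7 212.2] [677.6  16.3  30. ]
   tri [ 478.2 -203.6   28.4]
tin_green scene 0.95 [274.1 269. ] [691.8  -3.9   0. ]
tin_green top 0.57 [316.5 211.5] [688.2  11.7   0. ]
   tri [690.4   7.    9.9]
tin_red top 0.96 [229.9 187.8] [754.5 266.1   0. ]
tin_red top 0.32 [508.3 269.1] [ 532.  -530.9    0. ]
mug scene 0.84 [216.2 223.9] [ 746.2 -235.3    0. ]
mug top 0.92 [398.7 191.1] [ 755.2 -226.8    0. ]
   tri [ 750.  -224.    15.2]
honey scene 0.64 [214.8 227.6] [ 756.3 -225.7    0. ]
honey top 0.62 [137.5 315.2] [382.6 495.5   0. ]
   tri [619.7 218.3 526.8]
carton scene 0.65 [232.  138.1] [ 526.6 -521.8    0. ]
carton top 0.64 [508.5 269.1] [ 532.1 -531.5    0. ]
   tri [ 528.7 -527.7   -0.7]
1.2 [164.  525.  218.6] [-0.5 -3.1  0. ] [-0.3 -0.2  0.4] 1.0004237811068366
```

```bash
python3 -c "
import cv2,numpy as np
a=cv2.imread('pics/scene0.png');b=cv2.imread('pics/top0.png')
cv2.imwrite('pics/both0.png',np.vstack([cv2.resize(a,(400,300)),cv2.resize(b,(400,300))]))"
```

```text
(no output)
```

View pics/top0.png

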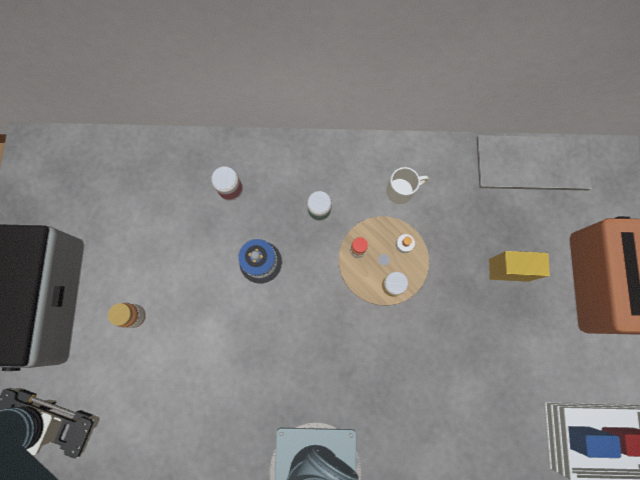

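View pics/scene0.png

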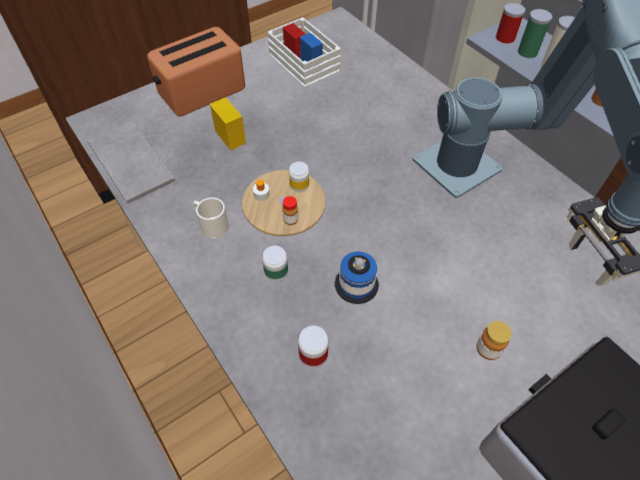

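Top: canister at (258,258), cap at (406,243), spice (360,246), tin (396,285). In the scene view the cap is at (261,188). The top-view cap_center detection landed on the canister and is wrong. I'll refine using the knob's colour.

Run:
```python
from h import *
np.set_printoptions(precision=1,suppress=True)
uv=[]
for n,c in(("scene",(261,186)),("top",(406,242))):
    im=cv2.imread(f"pics/{n}0.png").astype(int); m=np.zeros((480,640),bool)
    y,x=np.mgrid[:480,:640]
    m=(im[...,2]>180)&(im[...,1]<150)&(im[...,0]<90)&(abs(x-c[0])<14)&(abs(y-c[1])<14)
    u=(x[m].mean(),y[m].mean()); uv.append(u); print(n,m.sum(),u,at_z(n,u,76))
    l=sorted(spot_in(n,"cap_center"),key=lambda d:-d["conf"])[:2]
    for d in l: print(d)
print(tri(["scene","top"],uv))
R=cv2.Rodrigues(np.array(observe()["ee_rot"]))[0]; print(R)
K,Rw,t=cal("wrist"); print("wrist cam in tool",R.T@(-Rw.T@t-np.array(observe()["tcp_pos"])),R.T@Rw.T[:,2])
```

```text
scene 12 (np.float64(259.5833333333333), np.float64(183.91666666666666)) [ 589.  -233.7   76. ]
{'extent': [252.3, 178.0, 270.8, 201.5], 'conf': 0.68}
top 4 (np.float64(406.0), np.float64(243.25)) [ 583.9 -230.3   76. ]
{'extent': [393.6, 231.8, 418.2, 252.3], 'conf': 0.85}
[ 586.5 -232.8   74. ]
[[-1.   0.3 -0. ]
 [ 0.3  1.  -0. ]
 [ 0.  -0.  -1. ]]
wrist cam in tool [  71.4    0.3 -166.1] [-0.3 -0.   1. ]
```

```bash
python3 -m creep '[[0,[0.042,-0.0757,0],[0,0,0]],[0,[0.422,-0.757,-0.05],[0,0,0]],[0,[0.422,-0.757,-0.05],[0,0,0]],[0,[0.422,-0.757,-0.05],[0,0,0]],[0,[0.422,-0.757,-0.05],[0,0,0]],[0,[0.422,-0.757,-0.05],[0,0,0]],[0,[0.422,-0.757,-0.05],[0,0,0]],[0,[0.422,-0.757,-0.05],[0,0,0]],[0,[0.422,-0.757,-0.05],[0,0,0]],[0,[0.422,-0.757,-0.05],[0,0,0]]]'
```

```text
time: 2.13
tcp_pos: [367.1, 159.8, 196.3]
ee_rot: [0.473, 3.105, 0.001]
ft_force: [0.9, 1.7, 0.5]
grip_width: 0.501
finger_force: 0.0
```

```bash
python3 -m creep '[[0,[0.21,-0.38,-0.025],[0,0,0]],[0,[0.21,-0.38,-0.025],[0,0,0]],[0,[0.21,-0.38,-0.025],[0,0,0]],[0,[0.21,-0.38,-0.025],[0,0,0]],[0,[0.21,-0.38,-0.025],[0,0,0]],[0,[0.21,-0.38,-0.025],[0,0,0]],[0,[0.21,-0.38,-0.025],[0,0,0]],[0,[0.21,-0.38,-0.025],[0,0,0]],[0,[0.21,-0.38,-0.025],[0,0,0]],[0,[0.21,-0.38,-0.025],[0,0,0]]]'
python3 -m creep '[[0,[0.01,-0.01,0],[0,0,0]],[0,[0.01,-0.01,0],[0,0,0]]]'
cat > wr.py <<'E'
from h import *
import sys
np.set_printoptions(precision=1,suppress=True)
s=observe(); c=cal("wrist"); im=camera("wrist"); cv2.imwrite(sys.argv[1],im[:,:,::-1])
print(s["time"],s["tcp_pos"],s["ee_rot"],s["ft_force"],s["joints"])
for q,z in(("cap_center",59),("neck_top",122)):
    for d in spot_point("wrist",q)[:1]: print(q,d["conf"],np.array(d["xy"]),at_z("wrist",d["xy"],z,c))
for d in masks_of("wrist","cap_center")[:1]: print(d["conf"],d["extent"])
E
python3 wr.py pics/w1.png
```

```text
time: 2.97
tcp_pos: [568.3, -204.5, 171.8]
ee_rot: [0.474, 3.105, 0.0]
ft_force: [1.2, 0.2, 0.7]
grip_width: 0.499
finger_force: 0.0
time: 3.13
tcp_pos: [579.2, -216.2, 171.0]
ee_rot: [0.479, 3.104, -0.001]
ft_force: [0.3, 0.4, 0.7]
grip_width: 0.497
finger_force: 0.0
3.1333 [ 579.2 -216.2  171. ] [ 0.5  3.1 -0. ] [0.3 0.4 0.7] [-0.5  0.4  1.4 -0.   1.3 -1.8]
cap_center 0.57 [304.7 264.3] [ 593.6 -234.1   59. ]
0.94 [276.0, 225.7, 334.4, 287.8]
```

View pics/w1.png

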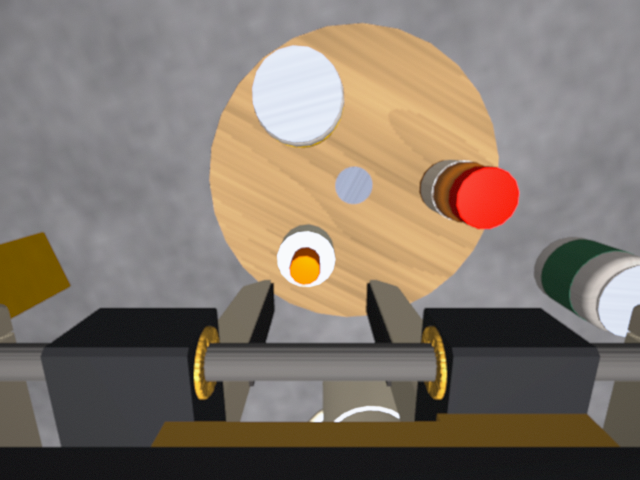

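The wrist view shows the cap's white shoulder around (306,258), with the orange knob at (305,267). The tin at (298,95) and spice at (485,195) are well clear of the fingers.

```bash
cat > m.py <<'E'
from h import *
import sys
from scipy.optimize import least_squares
def cap_fit(f,c,box,z0=59,out=None):
    "fit cap xy: silhouette of knob (r12, z0+1..z0+29) against orange mask centroid+extent, and white top circle"
    im=cv2.imread(f).astype(int); y,x=np.mgrid[:480,:640]
    inb=(x>box[0])&(x<box[2])&(y>box[1])&(y<box[3])
    o=(im[...,2]>150)&(im[...,0]<80)&inb
    def hull(p,r,zs):
        a=np.linspace(0,2*np.pi,60); P=[(p[0]+r*np.cos(t),p[1]+r*np.sin(t),z) for z in zs for t in a]
        return cv2.convexHull(np.array([proj("",q,c) for q in P],np.float32))
    def cen(p):
        h=hull(p,12,(z0+1,z0+29)); M=cv2.moments(h); return np.array([M["m10"],M["m01"]])/M["m00"],M["m00"]
    u=np.array([x[o].mean(),y[o].mean()])
    r=least_squares(lambda p:cen(p)[0]-u,at_z("",u,z0+15,c)[:2])
    return r.x,o.sum(),cen(r.x)[1],u
E
python3 - <<'E'
from m import *
np.set_printoptions(precision=1,suppress=True)
c=cal("wrist"); print(cap_fit("pics/w1.png",c,(270,220,340,292)))
K=c[0]
im=cv2.imread("pics/w1.png").astype(int);y,x=np.mgrid[:480,:640]
b=(x>270)&(x<342)&(y>220)&(y<292)
w=((im.min(2)>190)|((im[...,2]>150)&(im[...,0]<80)))&b
cs,_=cv2.findContours(w.astype(np.uint8),cv2.RETR_EXTERNAL,cv2.CHAIN_APPROX_NONE)
k=max(cs,key=cv2.contourArea);e=cv2.fitEllipse(k);print(e,at_z("",e[0],60,c))
# disc axis & bystanders
d=at_z("",(353,185),30,c);print("axis",d)
E
```

```text
(array([ 589.9, -227.8]), np.int64(674), 1049.0419571436942, array([304.3, 268.8]))
((305.6910705566406, 258.6878356933594), (54.77613830566406, 57.29653549194336), 96.04496765136719) [ 587.  -226.5   60. ]
axis [ 544.2 -171.    30. ]
```

```bash
sed -i 's/(im\[...,2\]>150)&(im\[...,0\]<80)&inb/(im[...,2]>110)\&(im[...,2]-im[...,0]>90)\&inb/' m.py
python3 - <<'E'
from m import *
np.set_printoptions(precision=1,suppress=True)
c=cal("wrist"); print(cap_fit("pics/w1.png",c,(285,235,328,292)))
for n,b in(("scene",(248,175,272,192)),("top",(394,232,418,252))): print(cap_fit(f"pics/{n}0.png",cal(n),b))
im=cv2.imread("pics/w1.png");print(im[240:290:3,305].tolist())
s=observe();R=cv2.Rodrigues(np.array(s["ee_rot"]))[0];print(R[:,1])
E
```

```text
(array([ 592. , -227.6]), np.int64(1113), 1050.4770672607701, array([305.4, 271.2]))
(array([ 587.4, -234.4]), np.int64(73), 91.34849595464766, array([260., 184.]))
(array([ 591.9, -233.3]), np.int64(46), 88.24862885265611, array([407. , 240.5]))
[[252, 250, 248], [252, 250, 248], [239, 233, 234], [0, 50, 123], [0, 55, 128], [0, 84, 169], [0, 188, 250], [0, 184, 249], [0, 180, 249], [0, 176, 250], [0, 172, 250], [0, 168, 250], [0, 165, 250], [0, 162, 250], [0, 157, 249], [220, 232, 247], [118, 171, 215]]
[0.3 1.  0. ]
```

```bash
python3 -m creep '[[0,[0.009,-0.0115,0],[0,0,0]],[0,[0.009,-0.0115,-0.03],[0,0,0]],[0,[0.009,-0.0115,-0.06],[0,0,0]],[0,[0.009,-0.0115,-0.06],[0,0,0]],[0,[0.009,-0.0115,-0.06],[0,0,0]],[0,[0.009,-0.0115,-0.06],[0,0,0]]]'
python3 wr.py pics/w2.png
```

```text
time: 3.83
tcp_pos: [587.2, -223.4, 113.8]
ee_rot: [0.472, 3.104, -0.001]
ft_force: [1.4, -0.3, 0.6]
grip_width: 0.501
finger_force: 0.0
3.8333 [ 587.2 -223.4  113.8] [ 0.5  3.1 -0. ] [ 1.4 -0.3  0.6] [-0.5  0.5  1.5  0.   1.2 -1.8]
cap_center 0.73 [310.1 270.1] [ 589.6 -230.9   59. ]
0.95 [270.8, 229.5, 346.6, 304.9]
```

View pics/w2.png

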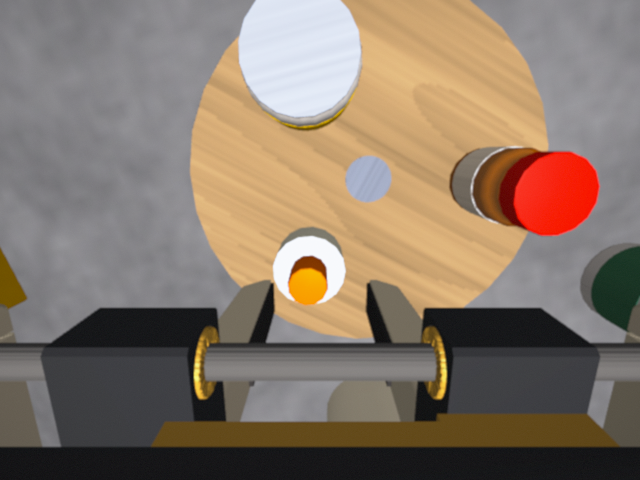

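The shoulder is centred at about (309,270) and the finger midline is at column 320, so the cap is a few mm further to −y.

```bash
cat >> m.py <<'E'
def ell(mask):
    cs,_=cv2.findContours(mask.astype(np.uint8),cv2.RETR_EXTERNAL,cv2.CHAIN_APPROX_NONE)
    return cv2.fitEllipse(cv2.convexHull(max(cs,key=cv2.contourArea)))
E
python3 - <<'E'
from m import *
np.set_printoptions(precision=2,suppress=True)
c=cal("wrist"); s=observe(); print(s["time"],s["tcp_pos"])
im=cv2.imread("pics/w2.png").astype(int);y,x=np.mgrid[:480,:640]
b=(x>265)&(x<350)&(y>225)&(y<308)
e=ell((im.min(2)>190)&b); p=at_z("",e[0],60,c); print(e,p)
e=ell((im[...,2]>230)&(im[...,0]<60)&b); q=at_z("",e[0],88,c); print(e,q)
R=cv2.Rodrigues(np.array(s["ee_rot"]))[0]
for v in(p,q): print("in tool",R.T@(v-np.array(s["tcp_pos"])))
E
```

```text
4.0333 [ 587.64 -224.26  114.06]
((308.82196044921875, 269.9825439453125), (68.4343032836914, 72.56454467773438), 94.83317565917969) [ 589.61 -232.53   60.  ]
((307.3415832519531, 285.9589538574219), (35.98895263671875, 37.17562484741211), 104.81698608398438) [ 589.71 -232.52   88.  ]
in tool [-4.17 -7.26 54.08]
in tool [-4.35 -7.24 26.08]
```

```bash
python3 -m creep '[[0,[0.002,-0.008,0],[0,0,0]],[0,[0.002,-0.008,-0.01],[0,0,0]],[0,[0.002,-0.008,-0.03],[0,0,0]],[0,[0.002,-0.008,-0.045],[0,0,0]],[0,[0.002,-0.008,-0.051],[0,0,0]],[0,[0.002,-0.008,-0.051],[0,0,0]],[0,[0.002,-0.008,-0.051],[0,0,0]]]'
```

```text
time: 4.62
tcp_pos: [588.6, -232.2, 60.7]
ee_rot: [-0.474, -3.105, -0.0]
ft_force: [-0.5, -0.6, -1.0]
grip_width: 0.5
finger_force: 0.1
```

```bash
python3 -m creep '[[-0.3,[0,0,0.001],[0,0,0]],[-0.5,[0,0,0.001],[0,0,0]],[-1,[0,0,0.001],[0,0,0]],[-1,[0,0,0.001],[0,0,0]],[-1,[0,0,0.001],[0,0,0]],[-1,[0,0,0.001],[0,0,0]]]' 40
```

```text
time: 5.12
tcp_pos: [588.7, -232.0, 62.1]
ee_rot: [0.474, 3.106, -0.0]
ft_force: [-0.8, 0.2, 0.8]
grip_width: 0.252
finger_force: 40.0
```

```bash
python3 -m creep '[[-1,[0,0,0.004],[0,0,0]],[-1,[0,0,0.015],[0,0,0]],[-1,[0,0,0.04],[0,0,0]],[-1,[0,0,0.08],[0,0,0]],[-1,[0,0,0.12],[0,0,0]],[-1,[0,0,0.13],[0,0,0]],[-1,[0,0,0.13],[0,0,0]]]' 50
python3 - <<'E'
from h import *
print(observe()["finger_force"])
cv2.imwrite("pics/w3.png",camera("wrist")[:,:,::-1])
E
```

```text
time: 5.7
tcp_pos: [591.0, -233.3, 197.8]
ee_rot: [0.472, 3.097, -0.006]
ft_force: [0.0, 0.4, -0.9]
grip_width: 0.248
finger_force: 50.0
49.99976634979248
```

View pics/w3.png

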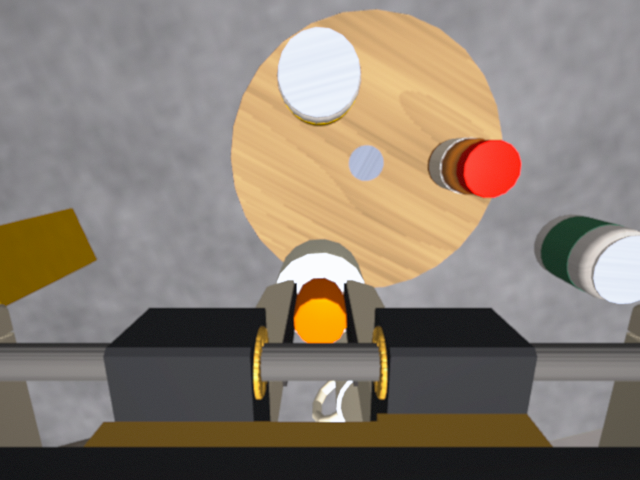

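Cap is held centred at (321,300), and the tin and spice are still upright. Moving next to the canister to look at the neck.

```bash
python3 -m creep '[[-1,[0.001,0.02,0.01],[0,0,0]],[-1,[0.002,0.05,0.02],[0,0,0]],[-1,[0.004,0.085,0.02],[0,0,0]],[-1,[0.006,0.125,0.02],[0,0,0]],[-1,[0.008,0.165,0.02],[0,0,0]],[-1,[0.01,0.205,0.02],[0,0,0]],[-1,[0.012,0.245,0.02],[0,0,0]],[-1,[0.014,0.285,0.02],[0,0,0]],[-1,[0.015,0.32,0.02],[0,0,0]],[-1,[0.015,0.35,0.02],[0,0,0]]]' 
python3 -m creep '[[-1,[0,0.015,0],[0,0,0]],[-1,[0,0.023,0],[0,0,0]],[-1,[0,0.023,0],[0,0,0]],[-1,[0,0.023,0],[0,0,0]],[-1,[0,0.023,0],[0,0,0]]]'
python3 wr.py pics/w4.png
```

```text
time: 6.58
tcp_pos: [602.0, 120.7, 209.3]
ee_rot: [-0.471, -3.101, 0.0]
ft_force: [0.4, -0.4, -0.7]
grip_width: 0.247
finger_force: 50.0
time: 7.0
tcp_pos: [603.8, 139.2, 211.6]
ee_rot: [-0.476, -3.105, 0.001]
ft_force: [-0.1, -1.3, -1.1]
grip_width: 0.25
finger_force: 50.0
7.0 [603.8 139.2 211.6] [-0.5 -3.1  0. ] [-0.1 -1.3 -1.1] [ 0.   0.4  1.4 -0.   1.4 -1.2]
cap_center 0.83 [321.5 298. ] [667.7 120.6  59. ]
neck_top 0.81 [326.7 149.6] [536.1 165.4 122. ]
0.87 [275.1, 240.4, 364.7, 342.3]
```

View pics/w4.png

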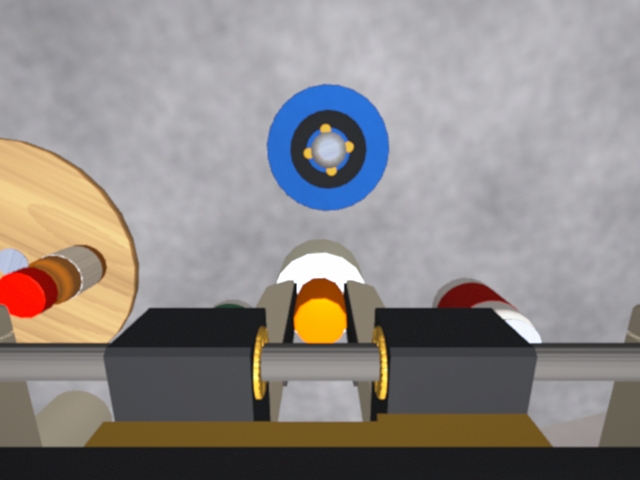

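The neck is at about (328,149), the blue shoulder at (328,147), and the cap's knob at (320,300). Fitting each precisely.

Run:
```python
from m import *
np.set_printoptions(precision=2,suppress=True)
c=cal("wrist"); s=observe(); print(s["time"],s["tcp_pos"]); T=np.array(s["tcp_pos"]);R=cv2.Rodrigues(np.array(s["ee_rot"]))[0]
im=cv2.imread("pics/w4.png").astype(int);y,x=np.mgrid[:480,:640]
b=(x>255)&(x<400)&(y>75)&(y<220)
blue=(im[...,0]-im[...,2]>60)&b
e=ell(blue);print("blue",e,at_z("",e[0],95,c))
i=(x-328)**2+(y-149)**2<50**2
e=ell((im.max(2)<70)&i);print("seal",e,at_z("",e[0],103,c))
br=((im[...,2]-im[...,0]>50)&i).astype(np.uint8)
n,l,st,ce=cv2.connectedComponentsWithStats(br);k=[ce[j] for j in range(1,n) if st[j,4]>15];print("nibs",k,at_z("",np.mean(k,0),109,c))
# neck top by spot at 122, cap
k2=(x>290)&(x<352)&(y>270)&(y<350)
e=ell((im[...,2]>230)&(im[...,0]<60)&k2);q=at_z("",e[0],T[2]+26,c);print("knob top",e,q,"tool",R.T@(q-T))
print("tool x,y",R[:,0],R[:,1])
for n in("top","scene"): print(n,[at_z(n,d["xy"],122)for d in (camera(n),spot_point(n,"neck_top"))[1][:1]])
```

```text
7.2 [603.91 139.68 212.09]
blue ((327.6440124511719, 147.05157470703125), (121.56837463378906, 126.16609191894531), 4.543426513671875) [534.77 167.59  95.  ]
seal ((327.8726501464844, 148.7599334716797), (73.51110076904297, 76.12991333007812), 2.9090230464935303) [536.03 167.21 103.  ]
nibs [array([324.95, 127.76]), array([349.04, 146.34]), array([307.33, 152.87]), array([331.12, 171.15])] [536.61 167.09 109.  ]
knob top ((319.7955322265625, 321.3037414550781), (46.930633544921875, 51.849552154541016), 90.343505859375) [604.21 139.64 238.09] tool [ -0.3    0.05 -26.  ]
tool x,y [-0.95  0.3  -0.  ] [ 0.3   0.95 -0.  ]
top [array([539.92, 175.97, 122.  ])]
scene [array([537.66, 163.05, 122.  ])]
```

```bash
python3 -m creep '[[-1,[-0.03,0.012,0],[0,0,0]],[-1,[-0.055,0.022,-0.01],[0,0,0]],[-1,[-0.0675,0.0275,-0.03],[0,0,0]],[-1,[-0.0675,0.0275,-0.047],[0,0,0]],[-1,[-0.0675,0.0275,-0.047],[0,0,0]],[-1,[-0.0675,0.0275,-0.047],[0,0,0]],[-1,[-0.0675,0.0275,-0.047],[0,0,0]]]' 60
python3 - <<'E'
from h import *
np.set_printoptions(precision=2,suppress=True)
s=observe();print(s["tcp_pos"],s["ft_force"])
c=cal("wrist");im=camera("wrist");cv2.imwrite("pics/w5.png",im[:,:,::-1])
a=camera("scene");u=proj("scene",(536,167,130)).astype(int);cv2.imwrite("pics/s5.png",cv2.resize(a[u[1]-75:u[1]+75,u[0]-100:u[0]+100,::-1],None,fx=3,fy=3))
E
python3 -c "
import cv2,numpy as np
a=cv2.imread('pics/w5.png')[80:380,120:520];b=cv2.resize(cv2.imread('pics/s5.png'),(400,300));cv2.imwrite('pics/c5.png',np.hstack([a,b]))"
```

```text
time: 7.98
tcp_pos: [537.3, 168.4, 166.0]
ee_rot: [0.474, 3.104, 0.0]
ft_force: [-0.1, 0.3, -0.7]
grip_width: 0.247
finger_force: 60.0
[537.27 168.42 166.03] [-0.09  0.34 -0.66]
```

View pics/c5.png

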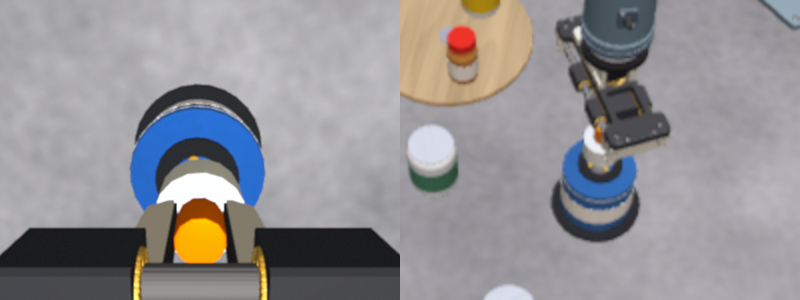

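Cap is lined up over the neck in both views (knob column ≈ blue centre within 1 mm). Descending.

```bash
python3 -m creep '[[-1,[-0.001,-0.0013,-0.004],[0,0,0]],[-1,[-0.001,-0.0013,-0.009],[0,0,0]],[-1,[-0.001,-0.0013,-0.014],[0,0,0]],[-1,[-0.001,-0.0013,-0.017],[0,0,0]],[-1,[-0.001,-0.0013,-0.018],[0,0,0]],[-1,[-0.001,-0.0013,-0.018],[0,0,0]]]'
```

```text
time: 8.58
tcp_pos: [534.9, 167.2, 146.4]
ee_rot: [-0.474, -3.105, 0.0]
ft_force: [-0.1, 0.3, -1.2]
grip_width: 0.245
finger_force: 60.0
```

```bash
python3 -m creep '[[-1,[0.0005,0,-0.001],[0,0,0]],[-1,[0.0005,0,-0.002],[0,0,0]],[-1,[0.0005,0,-0.003],[0,0,0]],[-1,[0.0005,0,-0.004],[0,0,0]],[-1,[0.0005,0,-0.004],[0,0,0]]]'
python3 -m creep '[[-1,[0,0,-0.001],[0,0,0]],[-1,[0,0,-0.002],[0,0,0]],[-1,[0,0,-0.002],[0,0,0]]]'
```

```text
time: 9.0
tcp_pos: [535.6, 167.3, 142.8]
ee_rot: [-0.474, -3.105, 0.0]
ft_force: [-1.0, 0.1, -0.7]
grip_width: 0.251
finger_force: 60.0
time: 9.25
tcp_pos: [535.9, 167.1, 141.7]
ee_rot: [0.474, 3.105, -0.0]
ft_force: [-0.9, -1.7, 4.0]
grip_width: 0.248
finger_force: 60.0
```

Contact with the nibs; pressing on in small steps.

```bash
for i in 1 2; do python3 -m creep '[[-1,[0,0,-0.0007],[0,0,0]],[-1,[0,0,-0.0014],[0,0,0]],[-1,[0,0,-0.002],[0,0,0]]]' | egrep 'pos|ft_f|wid'; done
```

```text
tcp_pos: [536.5, 167.2, 140.9]
ft_force: [-2.6, -1.6, 11.4]
grip_width: 0.244
tcp_pos: [536.3, 167.2, 138.7]
ft_force: [-2.9, -0.8, 7.2]
grip_width: 0.243
```

```bash
for i in 1 2 3; do python3 -m creep '[[-1,[0,0,-0.0007],[0,0,0]],[-1,[0,0,-0.0014],[0,0,0]],[-1,[0,0,-0.002],[0,0,0]]]' | egrep 'pos|ft_f|wid'; done
```

```text
tcp_pos: [535.6, 167.1, 134.9]
ft_force: [1.0, -1.0, -0.5]
grip_width: 0.25
tcp_pos: [535.7, 167.1, 132.7]
ft_force: [-1.4, -1.2, 0.6]
grip_width: 0.245
tcp_pos: [535.8, 167.1, 131.8]
ft_force: [-2.7, -1.4, 7.2]
grip_width: 0.246
```

Clicked (11 N, then a drop) and the seal is now compressing. Pressing to the stop.

```bash
for i in 1 2 3; do python3 -m creep '[[-1,[0,0,-0.0005],[0,0,0]],[-1,[0,0,-0.001],[0,0,0]],[-1,[0,0,-0.001],[0,0,0]]]' | egrep 'pos|ft_f|wid'; done
```

```text
tcp_pos: [535.8, 167.1, 131.2]
ft_force: [-2.8, -2.9, 9.2]
grip_width: 0.249
tcp_pos: [535.8, 167.1, 130.4]
ft_force: [-3.7, -2.1, 10.4]
grip_width: 0.248
tcp_pos: [535.9, 167.1, 130.0]
ft_force: [-4.7, -1.2, 13.1]
grip_width: 0.246
```

```bash
for i in 1 2 3; do python3 -m creep '[[-1,[0,0,-0.0005],[0,0,0]],[-1,[0,0,-0.001],[0,0,0]],[-1,[0,0,-0.001],[0,0,0]]]' | egrep 'pos|ft_f|wid'; done
```

```text
tcp_pos: [535.9, 167.1, 129.9]
ft_force: [-7.0, -2.9, 19.6]
grip_width: 0.249
tcp_pos: [536.0, 167.1, 129.8]
ft_force: [-7.6, -2.8, 24.6]
grip_width: 0.245
tcp_pos: [536.1, 167.1, 129.8]
ft_force: [-10.0, -4.0, 31.3]
grip_width: 0.246
```

```bash
python3 -m creep '[[-1,[0,0,0.001],[0,0,0]],[-1,[0,0,0.001],[0,0,0]],[-1,[0,0,0.001],[0,0,0]],[-1,[0,0,0.001],[0,0,0]],[-1,[0,0,0.001],[0,0,0]],[-1,[0,0,0.001],[0,0,0]]]'
python3 - <<'E'
from h import *
cv2.imwrite("pics/s6.png",camera("scene")[:,:,::-1])
E
```

```text
time: 12.5
tcp_pos: [536.1, 167.1, 129.8]
ee_rot: [0.473, 3.103, 0.0]
ft_force: [-9.1, -3.4, 24.8]
grip_width: 0.249
finger_force: 60.0
```

View pics/s6.png

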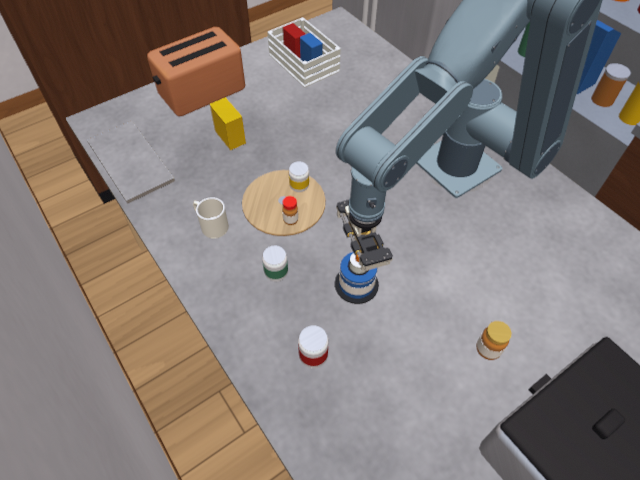

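The cap is on the canister at (358,262), held down with about 25 N at the stop. All bystanders are standing where they were, including the tin at (299,175) and the spice jar at (290,210).

```bash
python3 -c "from rig import *; print(finish_job())"
```

```text
the job is handed in; nothing more can be done
None
```

The cap clicked onto the neck at about 11 N, and I handed in at about 12.5 s, still gripping it with about 25 N pressing the seal ring against its stop; the last picture shows everything else standing.

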